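# Release the amber jar through its rocker gate

## Robot

A 6-joint arm with a two-finger parallel gripper is mounted at the origin on the work surface. World frame = base frame: x ahead of the robot, y to its left, z up, the work surface at z = 0. Lengths are in m, angles in degrees, forces in N, time in s.
With the tool pointing down it reaches from about 0.275 to 0.875 m from the base axis. Payload 12.5 kg.
Tool frame: the origin (TCP) lies on the centre line of the jaws, within the pads' length; the fingertips stand 11 mm ahead of it and the grasp point (between the pads) lies 8 mm behind it; z points along the fingers, x is the direction in which the jaws open and shut, and the axes are right-handed (so a half turn about z gives the same grasp; the last joint's range is limited). The gripper opens to 85 mm and grips with 20 to 120 N. Pads are 22 mm wide; open, the fingers measure 114 mm over their backs; the gripper's body (76 mm by 85 mm) begins 54 mm behind the grasp point. The pads swing forward as they close: fully open they stand 13 mm farther back than shut.
Start: joints at [-67.93, 20.094, 94.641, -0, 65.266, -4.847], TCP at [0.249, -0.49, 0.242] pointing down, gripper open.
Joint ranges: [-157.81, 157.81], [-45, 120.19], [0.68, 151.7], [-89.99, 269.99], [4.06, 180], [-164.3, 164.3]. Speed limits (degrees/s): [127.2, 127.2, 159.86, 180, 180, 180].

## Interface

Orientations are given as [roll, pitch, yaw] about the fixed x, y, z axes, in that order (R = Rz(yaw) Ry(pitch) Rx(roll)).
In Python, from rig import env gives the robot as it stands.
- The arm moves only by the tool play_rows, never from a script. Its argument "motion" is a list that holds one entry, the list of rows, each a list of 7 numbers: the shift along the tool's x, y, z in units of 25 mm (1.0 is 25 mm), then the turn, a rotation vector about the tool's x, y, z in units of 5 degrees (1.0 is 5 degrees), then the closure, from 0 (fully open) to 1 (shut). A call has 1 to 12 rows; each row shifts and turns the pose as measured when the row begins, along the tool's axes as they then stand; what a row does not reach is not made up. A row lasts 1/12 s, in which the tool goes at most 41.7 mm and 7.16 degrees, less where a joint would pass 70% of its speed; a pose out of reach is approached as far as the arm can. A call is refused whole if a number of a shift passes 1 or a number of a turn 1, either way. A call with a gripper value outside its range is refused whole. The fingers move at their own pace and stop on an object; "newtons" is the grip in N (left out, the last holds). Time passes only in rows, so rows that do not move let the fingers close. It gives the time, the measured TCP pose, the force and the opening at its end, in the units of the state.
- env.observe(): the state, without advancing time (a new reading comes with each control period).
- env.capture(name): name is "scene" or "top" or "wrist"; returns a dict with "color" (480x640x3 uint8, red, green, blue), "depth" (480x640 float32, m along the optical axis (not along the pixel's ray), 0 where there is no reading), "fx", "fy", "cx", "cy" (pixels), "world_to_cam" (4x4, takes a point from world to camera coordinates). Camera axes: x right, y down, z forward; pixel columns grow to the right and rows downward; lengths in m; the calibration is good to about 2 mm. A picture is of the moment at which its call begins.
- env.job_done(): hands the job in, once; it reports no verdict.
The state is a dict: "clock": time; "joint_pos": joint angles; "joint_vel": joint speeds; "effort": joint torques, N m; "tool_pos": TCP position; "eef_rot": TCP orientation; "wrist_force": force on the tool from outside, world axes, zero at the start; "ft_torque": the same for the moment, N m; "gripper_width": finger opening in m.
Only numpy, scipy, OpenCV 4.12 (cv2) and the standard library are available. Lean on these libraries where they do the work, as an engineer would, in place of code of your own. Each camera call takes 0.05 s, during which the arm holds its last target.

## Task

At the packing table, a two-lane dispenser holds one dark amber jar with a black lid and one white jar with a blue lid, each waiting behind its own gate. With the fingertips, press down the yellow paddle of the lever over the amber jar's lane so that its gate lifts and the jar rolls out into the carton, then let the lever come back up so the gate shuts. Do not touch either jar, leave the white jar waiting behind its shut gate, and do not disturb the things lying about.

Things in the scene. Friction and masses are not known exactly. Their poses are not given: they have to be found in the camera images.
- dispenser: Fixed blue two-lane dispenser. Origin under its middle on the table; x points down the lanes to the carton, y to the left lane. Lanes 72 mm wide, centred at y = +65 (left) and -65 mm (right), sloping 12 degrees from x = -90 to 140 mm, walls up to 130 mm above the table. Posts 153 mm high carry the lever pivots at x = -30 mm, height 145 mm. Gates at x = 107 mm.
- lever_left (a joint): Angle of the left lane's rocking lever, rad: 0 at rest (lever level, gate shut), grows as the paddle is pressed, stop at 0.45. A spring returns it to 0; about 2 N on the paddle starts it, about 6 N holds it at the stop. The gate edge starts 5 mm above the lane floor; the jar begins to roll out under it from about 0.2 rad, freely from 0.3 rad.
- lever_right (a joint): The same for the right lane's lever.
- paddle_left (a point): Middle of the top face of the left lever's yellow paddle, which is 56 mm along x and 50 mm along y, 8 mm thick, 151 mm above the table at rest. It lies 142 mm behind (-x of) the pivot and moves down on an arc about the pivot, about 62 mm lower at the stop, with free air below. The point turns with the lever.
- paddle_right (a point): The same for the right lever's yellow paddle.
- amber_jar: Dark amber plastic jar with black lid and white label, 36 mm diameter, 58 mm long, 40 to 85 g, lying across its lane against the gate so that it rolls; it may be in either lane. Origin at the middle of the jar, y along its axis. Once the gate is up it rolls into the carton in about a second.
- white_jar: White plastic jar with blue lid and blue label, same size and mass, in the other lane. Origin at its middle.
- carton: Fixed open cardboard carton 150 x 260 mm, walls 43 mm high, at the lower end of both lanes. Origin under the middle of its edge next to the lanes, axes as the dispenser's (the carton spans x = 0 to 150 mm). Its floor lies 10 to 24 mm above the table, sloping down to +x.
- tape_roll: Loose roll of tan packing tape lying flat, 96 mm diameter, 48 mm high, beside the dispenser. Origin at the middle of its underside.
- calculator: Loose black desk calculator, 100 x 140 x 20 mm, beside the dispenser. Origin at the middle of its underside.
- bottle: Loose upright white bottle with green cap, 56 mm diameter, 130 mm high, beside the dispenser. Origin at the middle of its underside.
Things that resemble listed ones, but are neither listed nor needed, are in the scene too. Leave any pink look-alike of the amber_jar alone. What is shaped like the white_jar but green or turquoise is not meant.

How it is judged (in metres and radians):
On the way, in this order (a step that is already met when the one before it is completed fails the run):
1. the fingers press down the paddle of the lever over the amber jar's lane and its gate begins to lift (((y of white_jar in the frame of dispenser below 0 m and value of joint lever_left above 0.1 rad and contact force between the fingers and lever_left above 0.5 N and x of the grasp point in the frame of dispenser below -0.06 m) or (y of white_jar in the frame of dispenser above 0 m and value of joint lever_right above 0.1 rad and contact force between the fingers and lever_right above 0.5 N and x of the grasp point in the frame of dispenser below -0.06 m))), for 0.06 s.
2. the amber jar has rolled into the carton (x of amber_jar in the frame of carton between 0.005 and 0.145 m and y of amber_jar in the frame of carton between -0.125 and 0.125 m and z of amber_jar in the frame of carton below 0.055 m), for 0.2 s.
At the end, for the whole second after the job is handed in: The amber jar lies still inside the carton (its middle within the carton's walls and less than 55 mm above the table), both levers are back within 0.04 rad of rest, and the white jar is still behind its gate, less than 15 mm from where it began (all of step 2 and linear speed of each of amber_jar, white_jar below 0.03 m/s and value of joint each of lever_left, lever_right below 0.04 rad and distance of white_jar from where it was at the start of the episode below 0.015 m); the robot touches nothing.
It fails at once if the robot touches a jar (contact force between any of the fingers, the arm and amber_jar above 0.3 N or contact force between any of the fingers, the arm and white_jar above 0.3 N).
It fails at once if a jar is lifted (height (world z) of any of amber_jar, white_jar above 0.115 m).
It fails at once if the white jar is let out or knocked (distance of white_jar from where it was at the start of the episode above 0.015 m).
It fails at once if the white jar's lever is worked ((y of white_jar in the frame of dispenser above 0 m and value of joint lever_left above 0.1 rad) or (y of white_jar in the frame of dispenser below 0 m and value of joint lever_right above 0.1 rad)).
It fails at once if the tape, calculator or bottle is disturbed (distance of any of tape_roll, calculator, bottle from where it was at the start of the episode above 0.02 m or angle between bottle's own z axis and vertical above 0.3 rad).
It also fails if it takes over 32 s, if anything falls off the work surface, if the arm or the gripper's body presses on something with over 40 N, if the wrist force passes 120 N, or if a joint passes its speed limit or range.

## Working session

There is one attempt and no reset: what is moved stays moved. The work goes in short steps, Python scripts to look and compute and a tool call to move; the robot and the scene stay as the last step left them, time stands still between calls to the robot, and variables do not carry over. Pictures are saved under pics/ and viewed, and the job is handed in when it is done.

Besides the shell and the picture viewer there is one more tool, called after "Call:" by a JSON object that holds its "api" and its "payload". play_rows: Moves the arm, as the interface text tells. Its arguments: {"type":"object","properties":{"motion":{"type":"array","items":{"type":"array","items":{"type":"array","items":{"type":"number"}}}},"newtons":{"type":"number"}},"required":["motion"]}

```bash
mkdir -p pics; ls; cat > h.py <<'E'
import numpy as np, cv2
from rig import env
def snap(n,f):
    c=env.capture(n); cv2.imwrite(f'pics/{f}.png',c['color'][:,:,::-1]); np.savez(f'pics/{f}.npz',**c); return c
def pt(c,u,v,d=None):
    d=c['depth'][int(v),int(u)] if d is None else d
    p=np.array([(u-c['cx'])/c['fx']*d,(v-c['cy'])/c['fy']*d,d,1]); return (np.linalg.inv(c['world_to_cam'])@p)[:3]
def cloud(c):
    v,u=np.mgrid[:480,:640]; d=c['depth']
    P=np.stack([(u-c['cx'])/c['fx']*d,(v-c['cy'])/c['fy']*d,d,np.ones_like(d)],-1)
    return (P@np.linalg.inv(c['world_to_cam']).T)[...,:3]
E
python3 - <<'E'
from h import *
for n in('scene','top'): snap(n,n+'0')
print(env.observe())
E
```

```text
pics
{'clock': 0.1, 'joint_pos': array([-6.79286276e+01,  2.01227630e+01,  9.46733973e+01, -2.17928189e-03,
        6.52644815e+01, -4.84861598e+00]), 'joint_vel': array([-0.05931919, -0.06128631, -0.1259138 ,  0.01035244, -0.07437821,
        0.0199154 ]), 'effort': array([ 1.42761205e-04, -5.06833255e+01, -2.91875607e+01, -7.90344711e-05,
        2.71072364e-03,  6.99044995e-05]), 'tool_pos': array([ 0.24890611, -0.49013611,  0.24179703]), 'eef_rot': array([-1.79996846e+02,  6.05919644e-02, -6.30790970e+01]), 'wrist_force': array([-0.33859683, -0.13442236, -0.68977664]), 'ft_torque': array([-0.0242923 , -0.01121047,  0.03573236]), 'gripper_width': 0.08515446728906155}
```

View pics/scene0.png

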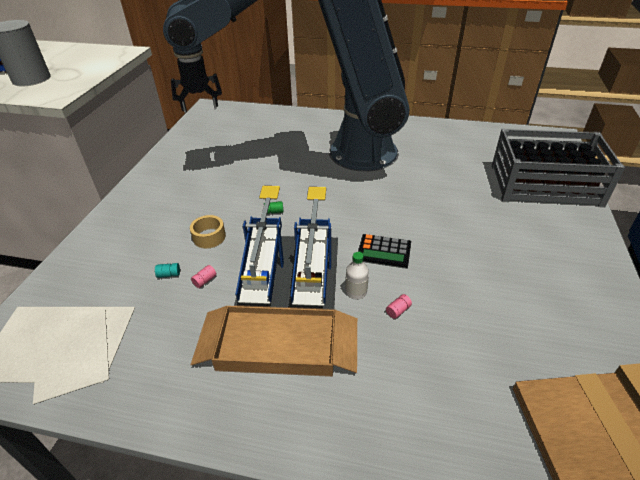

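View pics/top0.png

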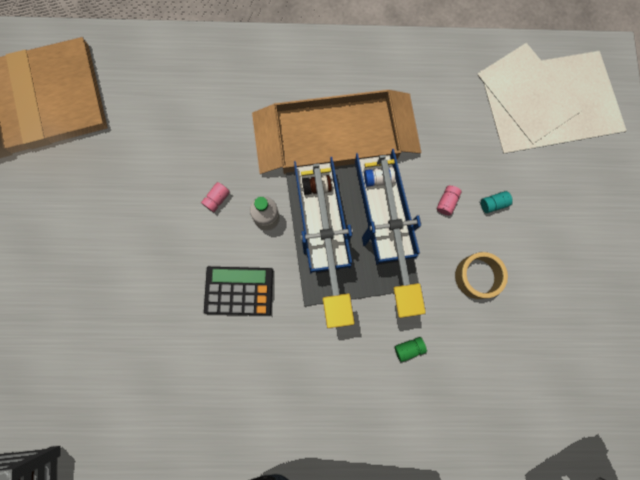

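The top view shows the dark jar at (318,185) in the left lane, whose paddle is at (339,310). The white jar with a blue lid is at (380,178) in the right lane, with its paddle at (409,300). The loose pink, teal and green jars are look-alikes. I'll enlarge the lanes to confirm, and measure the paddles.

```bash
python3 - <<'E'
from h import *
c=dict(np.load('pics/top0.npz')); im=c['color'][:,:,::-1]
cv2.imwrite('pics/crop0.png',cv2.resize(im[140:340,270:450],None,fx=3,fy=3,interpolation=cv2.INTER_CUBIC))
for n in('top0','scene0'):
    c=dict(np.load(f'pics/{n}.npz'));P=cloud(c)
    hsv=cv2.cvtColor(c['color'],cv2.COLOR_RGB2HSV)
    m=cv2.inRange(hsv,(22,150,120),(34,255,255))
    k,l,s,ce=cv2.connectedComponentsWithStats(m)
    for i in range(1,k):
        if s[i,4]>60:
            q=P[(l==i)&(P[...,2]>.13)]
            if len(q)<20: continue
            r=cv2.minAreaRect(q[:,:2].astype(np.float32)*1000)
            print(n,s[i,4],ce[i].round(1),np.median(q,0).round(4),r)
E
```

```text
top0 816 [408.9 300.1] [ 0.5027 -0.194   0.1518] ((489.8106689453125, -113.48162078857422), (54.39931106567383, 212.17562866210938), 9.11965560913086)
top0 836 [338.  310.4] [ 0.4822 -0.0663  0.1517] ((480.2735290527344, -49.501529693603516), (54.36307144165039, 82.74561309814453), 8.97636604309082)
scene0 213 [269.5 191.6] [ 0.5072 -0.1903  0.1525] ((975.632568359375, -23.815155029296875), (1056.7784423828125, 53.84782028198242), 19.48399543762207)
scene0 217 [316.5 192.7] [ 0.4869 -0.0616  0.1523] ((484.2399597167969, -63.01586151123047), (59.68896484375, 47.921592712402344), 8.842569351196289)
```

View pics/crop0.png

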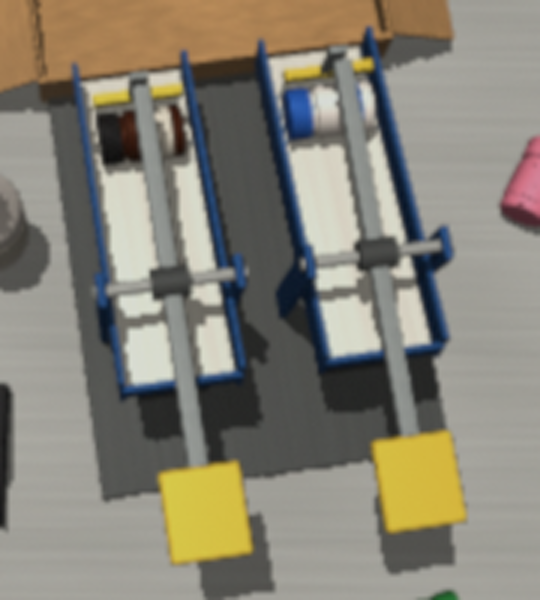

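The crop confirms that the amber jar with the black lid is in the left lane and the white jar with the blue lid is in the right lane. The target is therefore the left paddle, at about (0.483, -0.066, 0.151), and the dispenser yaw is about 9°. First I'll turn the tool 18° about its z axis while closing the fingers.

Call:
{"api": "play_rows", "payload": {"motion": [[[0,0,0,0,0,0.9,1],[0,0,0,0,0,0.9,1],[0,0,0,0,0,0.9,1],[0,0,0,0,0,0.9,1],[-0.5,-0.4,0,0,0,0,1],[-1,-0.8,0,0,0,0,1],[-1,-0.8,0,0,0,0,1],[-1,-0.8,0,0,0,0,1]]], "newtons": 40}}

```text
clock: 0.77
tool_pos: [0.3045, -0.3934, 0.2389]
eef_rot: [179.9, 0.3, -82.4]
wrist_force: [0.1, -0.1, 0.5]
gripper_width: 0.0001
```

Call:
{"api": "play_rows", "payload": {"motion": [[[-1,-0.75,0,0,0,0,1],[-1,-0.75,0,0,0,0,1],[-1,-0.75,0,0,0,0,1],[-1,-0.75,0,0,0,0,1],[-1,-0.75,0,0,0,0,1],[-1,-0.75,0,0,0,0,1],[-1,-0.75,0,0,0,0,1],[-1,-0.75,0,0,0,0,1],[-1,-0.75,0,0,0,0,1],[-1,-0.75,0,0,0,0,1],[-0.5,-0.4,0,0,0,0,1],[0,0,0,0,0,0,1]]]}}

```text
clock: 1.77
tool_pos: [0.4712, -0.0868, 0.2381]
eef_rot: [179.7, 0.5, -82.3]
wrist_force: [0.1, -0.2, 1.1]
gripper_width: 0.0004
```

Call:
{"api": "play_rows", "payload": {"motion": [[[-0.75,-0.7,0,0,0,0,1],[0,0,0.9,0,0,0,1],[0,0,0.9,0,0,0,1],[0,0,0,0,0,0,1]]]}}

```text
clock: 2.1
tool_pos: [0.4861, -0.0653, 0.1921]
eef_rot: [179.8, 0.5, -82.1]
wrist_force: [-1.1, 0.6, -0.7]
gripper_width: 0.0001
```

```bash
python3 - <<'E'
from h import *
a=snap('top','top1');b=snap('scene','scene1')
cv2.imwrite('pics/c1.png',np.hstack([cv2.resize(a['color'][230:380,270:450],(540,450)),cv2.resize(b['color'][130:310,200:360][:, :],(260,450))])[:,:,::-1])
print(env.observe()['tool_pos'])
E
```

```text
[ 0.48741281 -0.06581098  0.19516147]
```

View pics/c1.png

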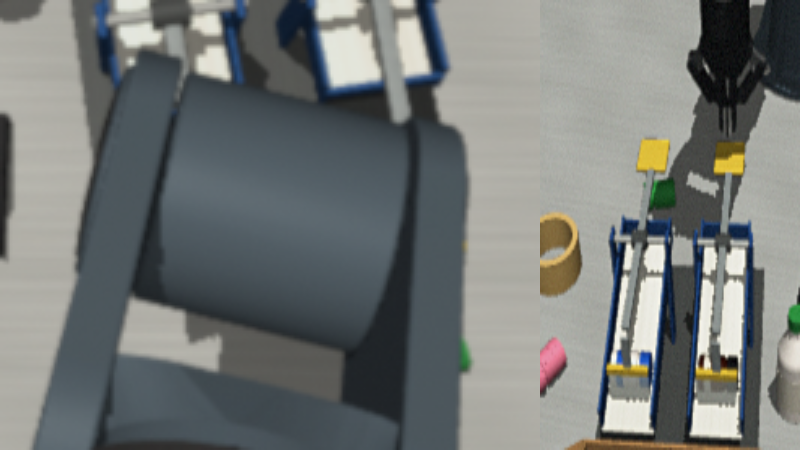

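The scene crop shows the closed fingers directly over the left (amber-lane) paddle, so I'll press now.

Call:
{"api": "play_rows", "payload": {"motion": [[[0,0,0.6,0,0,0,1],[0,0,0.6,0,0,0,1],[0,0,0.6,0,0,0,1],[0,0,0.6,0,0,0,1],[0,0,0.6,0,0,0,1],[0,0,0.4,0,0,0,1],[0,0,0,0,0,0,1]]]}}

```text
clock: 2.78
tool_pos: [0.4929, -0.0702, 0.1184]
eef_rot: [-179.1, 0.1, -82.4]
wrist_force: [-4.4, 3.1, 3.6]
gripper_width: 0.0001
```

```bash
python3 - <<'E'
from h import *
b=snap('scene','scene2')
cv2.imwrite('pics/c2.png',cv2.resize(b['color'][100:380,180:380],(430,600))[:,:,::-1])
o=env.observe();print(o['tool_pos'],o['wrist_force'],o['clock'])
E
```

```text
[ 0.49281341 -0.07019173  0.11909387] [-4.16285621  0.477224    3.97542442] 2.8333
```

View pics/c2.png

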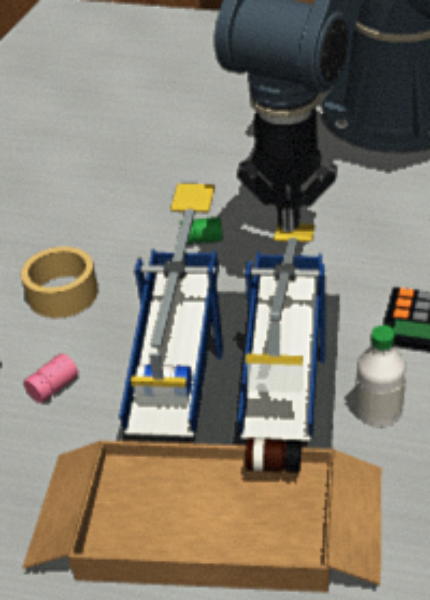

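The gate is up, and the amber jar is already dropping into the carton at crop pixel (272,455). I'll hold briefly, then raise gently.

Call:
{"api": "play_rows", "payload": {"motion": [[[0,0,0,0,0,0,1],[0,0,0,0,0,0,1],[0,0,0,0,0,0,1],[0,0,0,0,0,0,1],[0,0,-0.4,0,0,0,1],[0,0,-0.4,0,0,0,1],[0,0,-0.4,0,0,0,1],[0,0,-0.4,0,0,0,1],[0,0,-0.5,0,0,0,1],[0,0,-0.6,0,0,0,1],[0,0,-0.8,0,0,0,1],[0,0,-0.8,0,0,0,1]]]}}

```text
clock: 3.83
tool_pos: [0.4912, -0.0718, 0.2383]
eef_rot: [-179.0, -0.1, -82.5]
wrist_force: [0.2, -0.1, -0.0]
gripper_width: -0.0
```

Call:
{"api": "play_rows", "payload": {"motion": [[[0,0,-0.8,0,0,0,1],[0,0,-0.8,0,0,0,1],[0,0,-0.4,0,0,0,1],[0,0,0,0,0,0,1],[0,0,0,0,0,0,1],[0,0,0,0,0,0,1],[0,0,0,0,0,0,1],[0,0,0,0,0,0,1]]]}}

```text
clock: 4.5
tool_pos: [0.4926, -0.073, 0.3002]
eef_rot: [-178.1, -0.5, -82.5]
wrist_force: [0.5, 0.5, -0.3]
gripper_width: -0.0006
```

```bash
python3 - <<'E'
from h import *
def jar(c):
    P=cloud(c);hsv=cv2.cvtColor(c['color'],cv2.COLOR_RGB2HSV)
    m=(P[...,0]>.83)&(P[...,2]>.025)&(hsv[...,2]<70)&(abs(P[...,1])<.3)
    return np.median(P[m],0).round(4),m.sum()
b=snap('scene','scene3');print(jar(b))
a=snap('top','top3');b=snap('scene','scene4');print(jar(b))
cv2.imwrite('pics/c3.png',np.hstack([cv2.resize(b['color'][100:380,180:380],(400,560)),cv2.resize(a['color'][70:350,230:430],(400,560))])[:,:,::-1])
o=env.observe();print(o['tool_pos'],o['wrist_force'],o['clock'])
P=cloud(b);hsv=cv2.cvtColor(b['color'],cv2.COLOR_RGB2HSV)
m=cv2.inRange(hsv,(22,150,120),(34,255,255));k,l,s,ce=cv2.connectedComponentsWithStats(m)
for i in range(1,k):
    if s[i,4]>60: print(ce[i].round(),s[i,4],np.median(P[l==i],0).round(4))
E
```

```text
(array([0.9355, 0.023 , 0.0479]), np.int64(512))
(array([0.9356, 0.023 , 0.0481]), np.int64(513))
[ 0.49266454 -0.0729651   0.3002817 ] [-0.07199205 -0.27583368 -0.2079195 ] 4.65
[270. 192.] 215 [ 0.5066 -0.1896  0.1522]
[316. 193.] 224 [ 0.488  -0.0624  0.1526]
[253. 278.] 82 [ 0.7816 -0.1508  0.1041]
[309. 279.] 82 [ 0.762  -0.0177  0.1041]
```

View pics/c3.png

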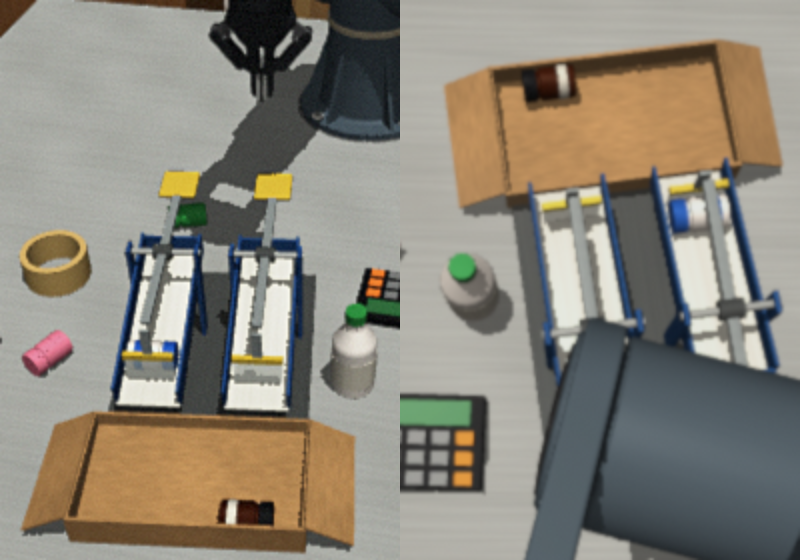

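The amber jar lies still against the carton's far wall. Both levers are level, both gates are shut, the white jar is in place and the robot is clear. I'm handing the job in.

```bash
python3 -c "
from rig import env
print(env.job_done())"
```

```text
the job is handed in; nothing more can be done
None
```

The amber jar is in the carton, and I handed the job in at about 4.7 s of the 32 s limit; no verdict was reported.

I found the amber jar in the left lane and pressed that lane's paddle with the closed fingertips, pushing it down about 43 mm. The gate lifted, the jar rolled out, and I let the lever come back up gently and moved clear.

- **Amber jar:** it lies still against the carton's far wall. Its measured position moved less than 1 mm between two pictures 0.1 s apart.
- **Levers:** both paddles measured about 152 mm high, the same as before the press, and both gate bars are at the same height.
- **White jar and loose things:** by eye, the white jar is still behind its shut gate, and the tape, calculator and bottle look unmoved. I did not measure these.
- **Robot:** the fingers are clear of everything, and the wrist force is close to zero.

No check failed or disagreed with another.

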